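# Turn the track screwdriver round and lay it in its rest

## Task

The small track screwdriver was left lying with its handle pointing away from you. Pick it up, turn it end for end and lay it in its wooden rest with the two wire forks, so that its handle lies in the wide fork, pointing back toward you, and its blade in the narrow fork, with the driver centred along the rest. Let go of it, and leave the girder lying where it is.

Things in the scene. Friction and masses are not known exactly. Their poses are not given: they have to be found in the camera images.
- screwdriver: Small loose screwdriver, 120 mm long, 30 g. Its length is its y: handle (round, 17 mm thick) from y = 0 to +60 mm, round blade (3.6 mm) from y = 0 to -60 mm, axis line 8 mm above the origin. Starts level on the table, axis 8 mm up, handle away from the robot within 20 degrees. Grip the handle from above at y = 15 to 20 mm, near its centre of mass; fingers there stay clear of the rest's forks.
- blade_tip (a point): The tip of the screwdriver's blade, on its axis line, 60 mm from where handle meets blade. When the driver is seated in the rest and centred, its axis is level and 36 mm above the table over the rest's middle line, with the tip at y = -60 mm and the handle at y = 0 to +60 mm of the rest.
- tool_rest: Fixed dark wooden base 40 x 130 x 10 mm (x, y, z), origin under its middle, with two Y-shaped forks of 4 mm steel wire, open upward, their 45-degree arms spread along x. Wide fork for the handle at y = +42 mm (36 mm across, tops 41 mm up), narrow fork for the blade at y = -40 mm (20 mm across, tops 43 mm up). The wide-fork end (+y) points to the robot within 20 degrees.
- girder: Bystander: loose I-section girder (a wagon load), 18 x 140 x 24 mm, its length along its y, origin in the middle of its underside. Not to be moved.

How it is judged:
By the outcome, as a careful person would: the job done as asked, in the order asked, and still so for the second after the job is handed in, with the robot touching nothing.
It also fails if it takes over 42 s, if anything falls off the work surface, if the arm or the gripper's body presses on something with over 40 N, if the wrist force passes 120 N, or if a joint passes its speed limit or range.

## Robot

A 6-joint arm with a two-finger parallel gripper is mounted at the origin on a cart in front of the work surface, level with it; the furniture and walls round the work are solid. World frame = base frame: x ahead of the robot, y to its left, z up, the work surface at z = 0. Lengths are in mm, angles in rad, forces in N, time in s.
With the tool pointing down it reaches from about 275 to 725 mm from the base axis. Payload 15.9 kg.
Tool frame: the origin (TCP) lies midway between the tips of the shut fingers; the grasp point (between the pads) lies ctrl.grasp_offset behind it (ctrl.grasp_offset is the distance from the TCP to the grasp point, in mm); z points along the fingers, y is the line along which they close (so a half turn about z gives the same grasp; the last joint's range is limited). The gripper opens to 85 mm and grips with 20 to 120 N. Pads are 22 mm wide; open, the fingers measure 114 mm over their backs; the gripper's body (76 mm by 85 mm) begins 54 mm behind the grasp point. The pads swing forward as they close: fully open they stand 13 mm farther back than shut.
Start: joints at [-1.152, 0.213, -0.034, 1.323, 0, 1.571], TCP at [203.325, -456.776, 231.306] pointing down, gripper open.
Joint ranges: [-2.98, 2.98], [-0.74, 1.72], [-1.14, 1.35], [-2.1, 2.04], [-1.57, 1.44], [-3.14, 3.14]. Speed limits (rad/s): [1.89, 1.89, 2.39, 2.57, 3.14, 3.14].

## Interface

Orientations are given as a unit quaternion [x, y, z, w].
In Python, from rig import ctrl gives the robot as it stands.
- The arm moves only by the tool step_arm, never from a script. Its argument "steps" is a list of rows, each a list of 3 entries, a list of its own where there are three numbers: the turn, a rotation vector about the tool's x, y, z in degrees, then the shift along the tool's x, y, z in cm, then the finger opening in cm, from 0 to 8.54. A call has 1 to 10 rows; each row shifts and turns the commanded pose from where the row before left it, along the tool's axes as they then stand; what a row does not reach is not made up. A row lasts 1/10 s, in which the tool goes at most 50 mm and 8.59 degrees, less where a joint would pass 70% of its speed; a pose out of reach is approached as far as the arm can. A call with a gripper value outside its range is refused whole. The fingers move at their own pace and stop on an object; "force" is the grip in N (left out, the last holds). Time passes only in rows, so rows that do not move let the fingers close. It gives the time, the measured TCP pose, the force, the opening and the grip force at its end, in the units of the state.
- ctrl.get_obs(): the state, without advancing time (a new reading comes with each control period).
- ctrl.snapshot(name): name is "scene" or "top" or "wrist"; returns a dict with "pixels" (480x640x3 uint8, blue, green, red), "fovy" (degrees; the focal length in pixels is half the picture's height over the tangent of half this angle, whatever the lens; pixels are square), "cx", "cy" (the principal point, pixels), "pose" (4x4, takes a point from camera to world coordinates); the wrist camera has in their place "T_tool_cam" (4x4, takes a point from camera to tool coordinates, whose origin is the TCP and whose axes are the flange's). Camera axes: x right, y down, z forward; pixel columns grow to the right and rows downward; lengths in mm; the calibration is good to about 2 mm. The wrist camera is an equidistant fisheye: a pixel r from the principal point sees the ray r / f radians off the axis. A picture is of the moment at which its call begins: read the wrist's pose just before it. There is no depth.
- ctrl.finish_job(): hands the job in; it is judged then, once.
The state is a dict: "time_s": time; "joint_positions": joint angles; "qvel": joint speeds; "joint_efforts": joint torques, N m; "tool_pos": TCP position; "ee_rot": TCP orientation; "ft_force": force on the tool from outside, world axes, zero at the start; "torque": the same for the moment, N m; "width": finger opening in mm; "gripper_force": force on a finger pad.
Only numpy, scipy, OpenCV 4.12 (cv2) and the standard library are available. Lean on these libraries where they do the work, as an engineer would, in place of code of your own. Each camera call takes 0.05 s, during which the arm holds its last target. There are 200 camera calls.

## Working session

There is one attempt and no reset: what is moved stays moved. The work goes in short steps, Python scripts to look and compute and a tool call to move; the robot and the scene stay as the last step left them, time stands still between calls to the robot, and variables do not carry over. Pictures are saved under pics/ and viewed, at most 10 in all, crops included, and the job is handed in when it is done.

Besides the shell and the picture viewer there is one more tool, called in YAML: its name, and indented under it one key for each argument. step_arm: Moves the arm, as the interface text tells. Its arguments: {"type":"object","properties":{"steps":{"type":"array"},"force":{"type":"number"}},"required":["steps"]}

```bash
mkdir -p pics; python3 - <<'E'
from rig import ctrl
import cv2,numpy as np
for n in("top","scene"):
    s=ctrl.snapshot(n); cv2.imwrite(f"pics/{n}0.png",s["pixels"]); print(n,s["fovy"],s["cx"],s["cy"],np.round(s["pose"],3).tolist())
o=ctrl.get_obs(); print(o["time_s"],o["tool_pos"],o["ee_rot"],o["width"],ctrl.grasp_offset)
E
```

```text
top 47.237823593490226 322.1601972877386 237.14804978083617 [[0.003, -0.988, 0.157, 439.679], [-1.0, -0.008, -0.027, 241.014], [0.028, -0.157, -0.987, 880.975], [0.0, 0.0, 0.0, 1.0]]
scene 54.87324931759318 315.8267357558315 234.5773003838348 [[-0.908, -0.209, 0.364, 221.047], [-0.42, 0.456, -0.785, 910.932], [-0.002, -0.865, -0.501, 469.125], [0.0, 0.0, 0.0, 1.0]]
0.1 [ 203.21743291 -456.51956671  230.87823298] [ 9.78154510e-01  2.07878626e-01 -8.57448380e-05 -4.73980313e-04] 85.16142565782054 18.700000000000003
```

View pics/top0.png

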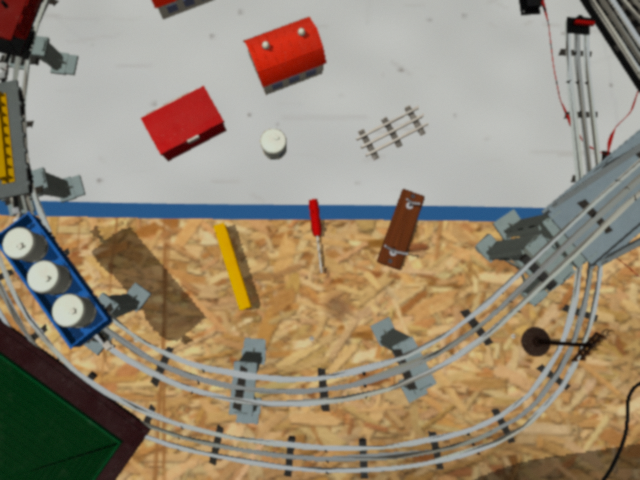

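View pics/scene0.png

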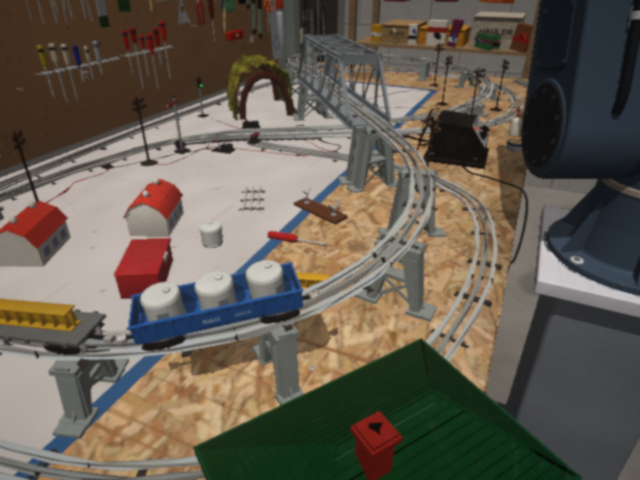

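The top view shows the driver's red handle at about (315,217) pointing up (away), with its blade tip near (322,272). The brown rest is at about (402,229), with its narrow fork near (410,204) and wide fork near (396,251). The yellow girder is at (232,265). The scene view shows elevated track on the robot's side.

```bash
cat >h.py <<'E'
import cv2,numpy as np
def ray(s,px,z):
    f=240/np.tan(np.radians(s["fovy"])/2); P=np.asarray(s["pose"])
    px=np.atleast_2d(px).astype(float)
    d=np.c_[(px[:,0]-s["cx"])/f,(px[:,1]-s["cy"])/f,np.ones(len(px))]@P[:3,:3].T
    return P[:3,3]+d*((z-P[2,3])/d[:,2])[:,None]
def mask(s,box,fn):
    x0,y0,x1,y1=box; p=s["pixels"][y0:y1,x0:x1].astype(int)
    m=fn(p[...,0],p[...,1],p[...,2]).astype(np.uint8)
    n,l,st,c=cv2.connectedComponentsWithStats(m); k=1+st[1:,4].argmax()
    return np.argwhere(l==k)[:,::-1]+[x0,y0]
E
python3 - <<'E'
from rig import ctrl
from h import *
s=ctrl.snapshot("top"); I=s["pixels"]
def rect(q):
    c,wh,a=cv2.minAreaRect(q[:,:2].astype(np.float32)); b=cv2.boxPoints((c,wh,a)); return np.round(c,1),np.round(wh,1),round(a,1),np.round(b,0).tolist()
def pca(q):
    v=np.linalg.svd(q[:,:2]-q[:,:2].mean(0),full_matrices=False)[2][0]; v=v*np.sign(v[0]); return np.round(q[:,:2].mean(0),1),np.degrees(np.arctan2(v[1],v[0])).round(1)
m=mask(s,(295,190,335,285),lambda b,g,r:(r>120)&(g<60)&(b<70)); q=ray(s,m,8); print("handle",len(m),pca(q),rect(q))
m=mask(s,(370,180,435,280),lambda b,g,r:(r<130)&(r>b+25)&(g<80)); q=ray(s,m,10); print("rest",len(m),pca(q),rect(q))
m=mask(s,(205,215,260,315),lambda b,g,r:(r>150)&(g>110)&(b<60)); q=ray(s,m,24); print("girder",len(m),pca(q),rect(q))
print("guess tip",ray(s,[[322,272],[318,236]],8).round(1))
print("forks",ray(s,[[410,204],[396,251]],35).round(1))
w=np.hstack([cv2.resize(I[185:285,290:345],None,fx=6,fy=6,interpolation=2),cv2.resize(I[185:285,370:435],None,fx=6,fy=6,interpolation=2)])
cv2.imwrite("pics/crop1.png",w)
E
```

```text
handle 267 (array([611.6, 229.8]), np.float64(6.9)) (array([611.1, 230. ]), array([57.9, 13.6]), 5.9, [[582.0, 234.0], [583.0, 220.0], [641.0, 226.0], [639.0, 240.0]])
rest 1694 (array([590.2,  90. ]), np.float64(-19.1)) (array([590.6,  83.2]), array([ 53.8, 128.2]), 68.2, [[521.0, 82.0], [640.0, 34.0], [660.0, 84.0], [541.0, 132.0]])
girder 1082 (array([528.8, 358.7]), np.float64(18.8)) (array([529.2, 358.9]), array([142.1,  19.9]), 19.0, [[459.0, 345.0], [465.0, 326.0], [600.0, 373.0], [593.0, 392.0]])
guess tip [[522.5 216.9   8. ]
 [580.6 223.6   8. ]]
forks [[628.7  78.6  35. ]
 [553.5 102.2  35. ]]
```

View pics/crop1.png

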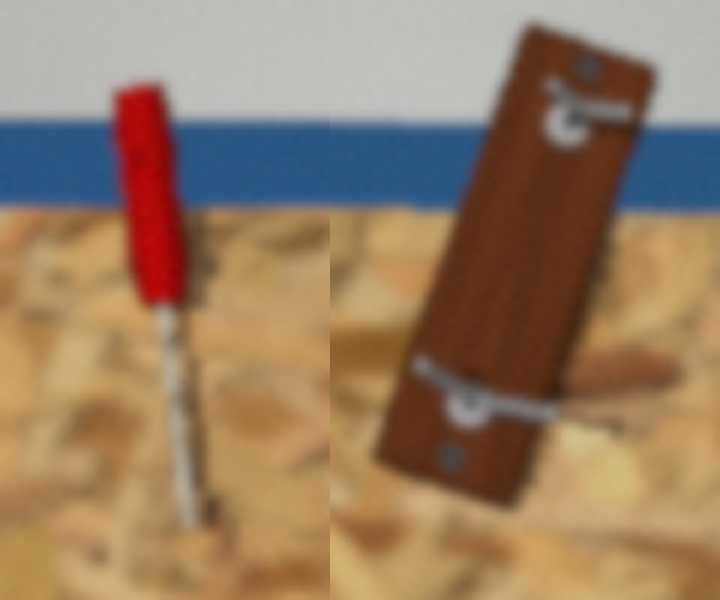

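step_arm:
  steps:
    - [[0,0,0],[0,0,-3.5],8.5]
    - [[0,0,0],[0,0,-3.5],8.5]
    - [[0,0,0],[3.2,-2.32,0],8.5]
    - [[0,0,0],[3.2,-2.32,0],8.5]
    - [[0,0,0],[3.2,-2.32,0],8.5]
    - [[0,0,0],[3.2,-2.32,0],8.5]
    - [[0,0,0],[3.2,-2.32,0],8.5]
    - [[0,0,0],[3.2,-2.32,0],8.5]
    - [[0,0,0],[3.2,-2.32,0],8.5]
    - [[0,0,0],[3.2,-2.32,0],8.5]
  force: 40

```text
time_s: 1.15
tool_pos: [362.1, -181.6, 301.3]
ee_rot: [0.978, 0.208, 0.0, 0.0]
ft_force: [0.9, -0.6, 0.9]
width: 85.3
gripper_force: 0.0
```

step_arm:
  steps:
    - [[0,0,0],[3.2,-2.32,0],8.5]
    - [[0,0,0],[3.2,-2.32,0],8.5]
    - [[0,0,0],[3.2,-2.32,0],8.5]
    - [[0,0,0],[3.2,-2.32,0],8.5]
    - [[0,0,0],[3.2,-2.32,0],8.5]
    - [[0,0,0],[3.2,-2.32,0],8.5]
    - [[0,0,0],[3.2,-2.32,0],8.5]
    - [[0,0,0],[3.2,-2.32,0],8.5]
    - [[0,0,0],[3.2,-2.32,0],8.5]
    - [[0,0,0],[3.2,-2.32,0],8.5]

```text
time_s: 2.15
tool_pos: [560.2, 160.6, 301.1]
ee_rot: [0.978, 0.208, -0.0, 0.0]
ft_force: [0.1, -0.1, -0.8]
width: 85.3
gripper_force: 0.0
```

step_arm:
  steps:
    - [[0,0,0],[3.2,-2.32,0],8.5]
    - [[0,0,0],[3.2,-2.32,0],8.5]
    - [[0,0,8],[0,0,0],8.5]
    - [[0,0,0],[0,0,0],8.5]

```text
time_s: 2.55
tool_pos: [607.2, 205.4, 299.8]
ee_rot: [0.987, 0.159, -0.003, -0.009]
ft_force: [-0.5, -0.7, -0.1]
width: 85.0
gripper_force: 0.0
```

```bash
python3 - <<'E'
from rig import ctrl
o=ctrl.get_obs(); print(o["time_s"],o["tool_pos"],o["ee_rot"].round(4) if hasattr(o["ee_rot"],"round") else o["ee_rot"],o["joint_positions"])
E
```

```text
2.55 [607.18910475 205.36213305 299.83748939] [ 0.9873  0.1588 -0.0026 -0.009 ] [0.31697025 0.55419998 0.63635124 1.65522983 0.01862454 3.13950056]
```

step_arm:
  steps:
    - [[0,0,-8.5],[0,0,0],8.5]
    - [[0,0,-8.5],[0,0,0],8.5]
    - [[0,0,-8.5],[0,0,0],8.5]
    - [[0,0,-8.5],[0,0,0],8.5]
    - [[0,0,-8.5],[0,0,0],8.5]
    - [[0,0,-8.5],[0,0,0],8.5]
    - [[0,0,-8.5],[0,0,0],8.5]
    - [[0,0,-8.5],[0,0,0],8.5]
    - [[0,0,-8.5],[0,0,0],8.5]
    - [[0,0,-8.5],[0,0,0],8.5]

```text
time_s: 3.55
tool_pos: [606.0, 205.9, 301.4]
ee_rot: [0.618, 0.786, 0.005, -0.008]
ft_force: [0.0, -0.6, 0.0]
width: 85.1
gripper_force: 0.0
```

step_arm:
  steps:
    - [[0,0,-8.5],[0,0,0],8.5]
    - [[0,0,-8.5],[0,0,0],8.5]
    - [[0,0,-8.5],[0,0,0],8.5]
    - [[0,0,-8.5],[0,0,0],8.5]
    - [[0,0,-8.5],[0,0,0],8.5]
    - [[0,0,-8.5],[0,0,0],8.5]
    - [[0,0,-8.5],[0,0,0],8.5]
    - [[0,0,-8.5],[0,0,0],8.5]
    - [[0,0,-8.5],[0,0,0],8.5]
    - [[0,0,0],[0,0,0],8.5]

```text
time_s: 4.55
tool_pos: [606.1, 205.9, 301.4]
ee_rot: [0.0, 1.0, 0.009, -0.003]
ft_force: [0.8, -0.4, 0.1]
width: 84.9
gripper_force: 0.0
```

```bash
cat >>h.py <<'E'
from scipy.spatial.transform import Rotation as R
def go(o,p,h):
    "tool-frame rotvec (deg) and shift (cm), rotation first, to TCP p, straight down with heading h deg"
    r0=R.from_quat(o["ee_rot"]); r1=R.from_euler("z",h,degrees=True)*R.from_euler("x",180,degrees=True)
    v=np.degrees((r0.inv()*r1).as_rotvec()); d=np.asarray(p)-o["tool_pos"]
    print("rot",v.round(2),"shift old axes",(r0.inv().apply(d)/10).round(3),"new axes",(r1.inv().apply(d)/10).round(3))
def wray(s,o,px,z):
    f=240/np.tan(np.radians(s["fovy"])/2); T=np.asarray(s["T_tool_cam"]); r0=R.from_quat(o["ee_rot"]).as_matrix()
    u=np.atleast_2d(px).astype(float)-[s["cx"],s["cy"]]; r=np.hypot(*u.T)+1e-9; t=r/f
    d=np.c_[u*(np.sin(t)/r)[:,None],np.cos(t)]@T[:3,:3].T@r0.T
    c=r0@T[:3,3]+o["tool_pos"]
    return c+d*((z-c[2])/d[:,2])[:,None]
def wproj(s,o,P):
    f=240/np.tan(np.radians(s["fovy"])/2); T=np.asarray(s["T_tool_cam"]); r0=R.from_quat(o["ee_rot"]).as_matrix()
    q=((np.atleast_2d(P)-o["tool_pos"])@r0-T[:3,3])@T[:3,:3]; n=np.hypot(q[:,0],q[:,1]); t=np.arctan2(n,q[:,2])
    return q[:,:2]*(f*t/n)[:,None]+[s["cx"],s["cy"]]
E
python3 - <<'E'
from rig import ctrl
from h import *
o=ctrl.get_obs(); s=ctrl.snapshot("wrist"); cv2.imwrite("pics/w1.png",s["pixels"])
print(o["time_s"],o["tool_pos"],o["joint_positions"],s["fovy"],np.round(s["T_tool_cam"],2).tolist())
print(wproj(s,o,[[582,226,8],[640,233,8],[522,219,8],[590,90,10],[550,104,35]]).round())
go(o,[598.5,228.4,120],186.6)
E
```

```text
4.55 [606.08465193 205.94302505 301.38324347] [0.31836411 0.55055781 0.63430953 1.65506172 0.01863725 0.31923925] 65.70646984690485 [[-0.0, -0.95, -0.31, 81.16], [1.0, -0.0, -0.0, -1.16], [0.0, -0.31, 0.95, -142.77], [0.0, 0.0, 0.0, 1.0]]
[[332. 169.]
 [338. 216.]
 [326. 118.]
 [219. 178.]
 [224. 146.]]
rot [ 1.02 -0.3  -6.65] shift old axes [ 0.645  1.927 18.179] new axes [ 0.495  2.318 18.138]
```

View pics/w1.png

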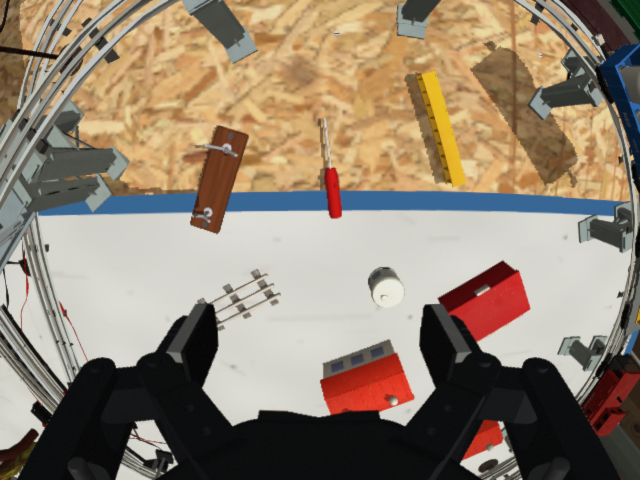

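The wrist view shows the handle running from (332,169) to (337,217), the blade tip at (322,118) and the rest around (220,178). This matches the top-view estimate, so I'm descending for a closer look.

step_arm:
  steps:
    - [[1.02,-0.3,-6.65],[0,0,0],8.5]
    - [[0,0,0],[0.1,0.46,3.6],8.5]
    - [[0,0,0],[0.1,0.46,3.6],8.5]
    - [[0,0,0],[0.1,0.46,3.6],8.5]
    - [[0,0,0],[0.1,0.46,3.6],8.5]
    - [[0,0,0],[0.1,0.46,3.7],8.5]
    - [[0,0,0],[0,0,0],8.5]

```text
time_s: 5.3
tool_pos: [595.7, 227.8, 115.7]
ee_rot: [-0.054, 0.999, -0.001, -0.004]
ft_force: [-0.4, -0.0, -0.0]
width: 84.8
gripper_force: 0.0
```

```bash
python3 - <<'E'
from rig import ctrl
from h import *
o=ctrl.get_obs(); s=ctrl.snapshot("wrist"); cv2.imwrite("pics/w2.png",s["pixels"])
print(o["time_s"],o["tool_pos"],o["ee_rot"],o["ft_force"])
m=mask(s,(250,120,420,420),lambda b,g,r:(r>110)&(g<60)&(b<70)); q=wray(s,o,m,8)[:,:2]
c,wh,a=cv2.minAreaRect(q.astype(np.float32)); v=np.linalg.svd(q-q.mean(0),full_matrices=False)[2][0]; v*=np.sign(v[0])
print(len(m),q.mean(0).round(1),np.degrees(np.arctan2(v[1],v[0])),np.round(c,1),wh,a)
t=(q-c)@v; print("ends",(c+v*t.min()).round(1),(c+v*t.max()).round(1))
print(wproj(s,o,[[582,226,8],[640,233,8],[522,219,8]]).round())
E
```

```text
5.3 [595.73835022 227.75070628 115.74696912] [-0.05438103  0.99851298 -0.00105785 -0.00366235] [-0.43760358 -0.03779955 -0.04284424]
1566 [610.8 227.1] 6.525313767120951 [611.3 226.8] (62.79557800292969, 14.82686710357666) 6.658061504364014
ends [580.1 223.3] [642.5 230.4]
[[320. 218.]
 [321. 293.]
 [319. 131.]]
```

View pics/w2.png

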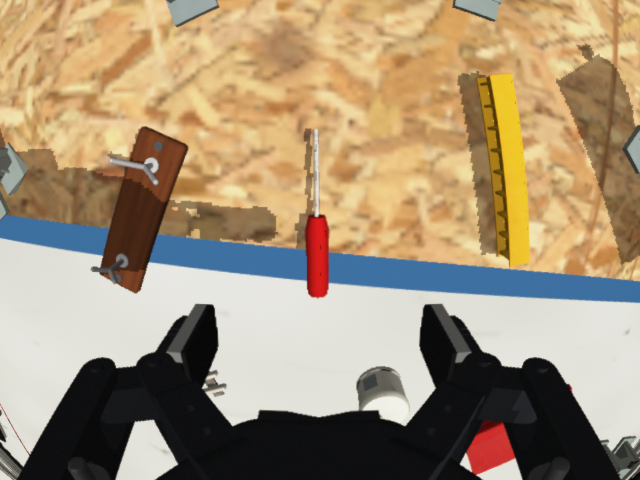

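The driver is straight ahead: handle (317,216) to (318,297), blade tip (316,130). The fingers straddle it at about x=318. I'm working out the final descent, and measuring the rest from the same picture.

```bash
python3 - <<'E'
from rig import ctrl
from h import *
o=ctrl.get_obs(); go(o,[598.2,226.2,3.5],186.5)
s=ctrl.snapshot("wrist")
m=mask(s,(80,110,200,310),lambda b,g,r:(r<150)&(r>b+25)&(g<90)&(r>1.5*g)); q=wray(s,o,m,10)[:,:2]
c,wh,a=cv2.minAreaRect(q.astype(np.float32)); print(len(m),np.round(c,1),np.round(wh,1),a)
# corners (eye): far-left, etc.
c=wray(s,o,[[143,127],[188,147],[139,293],[101,276]],10)[:,:2]; print(c.round(1),c.mean(0).round(1))
t=ctrl.snapshot("top"); u=np.array([[532,22],[657,70],[512,508],[376,462]])
c=ray(t,np.c_[370+(u[:,0]-330)/6,185+u[:,1]/6],10)[:,:2]; print(c.round(1),c.mean(0).round(1))
E
```

```text
rot [-0.05 -0.22 -0.22] shift old axes [-0.117 -0.182 11.553] new axes [-0.073 -0.193 11.553]
6419 [588.   76.7] [ 66.  128.9] 69.30416107177734
[[529.3  92.1]
 [542.3 128.7]
 [662.8  84.9]
 [652.8  48.1]] [596.8  88.4]
[[659.9  83.7]
 [646.8  49.7]
 [526.8  91.7]
 [538.9 127.9]] [593.1  88.3]
```

step_arm:
  steps:
    - [[-0.05,-0.22,-0.22],[-0.07,-0.19,0],8.5]
    - [[0,0,0],[0,0,3.5],6]
    - [[0,0,0],[0,0,3.5],5]
    - [[0,0,0],[0,0,2.5],4]
    - [[0,0,0],[0,0,1.2],4]
    - [[0,0,0],[0,0,0.6],4]
    - [[0,0,0],[0,0,0],4]

```text
time_s: 6.15
tool_pos: [600.7, 227.0, 8.1]
ee_rot: [-0.058, 0.998, 0.001, 0.002]
ft_force: [-1.1, -0.0, 0.9]
width: 39.9
gripper_force: 0.0
```

```bash
python3 - <<'E'
from rig import ctrl
from h import *
o=ctrl.get_obs(); print(o["tool_pos"],o["ft_force"],o["width"]); go(o,[598.2,226.2,3.5],186.5)
E
```

```text
[600.69678093 226.9553534    8.10676159] [-1.06973431 -0.03440723  0.91725345] 39.88800278199416
rot [0.07 0.28 0.16] shift old axes [ 0.259 -0.047  0.459] new axes [ 0.257 -0.047  0.461]
```

step_arm:
  steps:
    - [[0,0,0],[0.2,0,0.25],4]
    - [[0,0,0],[0,0,0],4]
    - [[0,0,0],[0,0,0],4]

```text
time_s: 6.45
tool_pos: [598.5, 226.8, 5.6]
ee_rot: [-0.058, 0.998, 0.001, 0.002]
ft_force: [0.3, -0.4, -1.3]
width: 39.9
gripper_force: 0.0
```

```bash
python3 - <<'E'
from rig import ctrl
from h import *
for i in range(3):
    o=ctrl.get_obs(); s=ctrl.snapshot("wrist"); print(o["tool_pos"],o["ft_force"],o["ee_rot"])
cv2.imwrite("pics/w3.png",s["pixels"][150:450,120:520])
E
```

```text
[598.47753602 226.80122209   5.61103749] [ 0.25559659 -0.40206496 -1.2656958 ] [-5.82520283e-02  9.98298678e-01  7.98259248e-04  2.41129146e-03]
[598.40144346 226.76496913   5.43958521] [ 0.32856702  0.41397426 -0.45716161] [-5.82446703e-02  9.98299429e-01  7.81175722e-04  2.28002827e-03]
[598.3727118  226.74268203   5.30431182] [0.10750162 0.2039283  0.88411457] [-5.82498796e-02  9.98299306e-01  7.26147403e-04  2.21794130e-03]
```

View pics/w3.png

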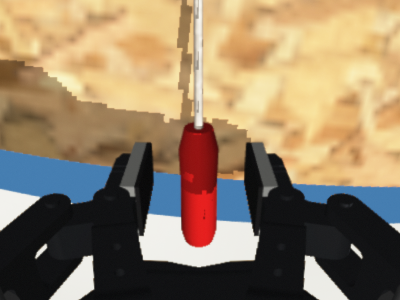

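The fingers straddle the handle evenly. In the crop the handle runs from (200,128) to (198,245), with the pads at x≈145 and x≈250. Closing now.

step_arm:
  steps:
    - [[0,0,0],[0,0,0.15],3]
    - [[0,0,0],[0,0,0],2]
    - [[0,0,0],[0,0,0],1]
    - [[0,0,0],[0,0,0],0.5]
    - [[0,0,0],[0,0,0],0.5]
    - [[0,0,0],[0,0,0],0.5]
    - [[0,0,0],[0,0,0],0.5]
  force: 40

```text
time_s: 7.3
tool_pos: [598.1, 226.6, 3.3]
ee_rot: [-0.058, 0.998, 0.001, 0.002]
ft_force: [-0.7, 0.5, 0.3]
width: 14.9
gripper_force: 39.1
```

step_arm:
  steps:
    - [[0,0,0],[0,0,-1],0.5]
    - [[0,0,0],[0,0,-2.5],0.5]
    - [[0,0,0],[0,0,-3.5],0.5]
    - [[0,0,0],[0,0,-3.5],0.5]
    - [[0,0,0],[0,0,-2],0.5]
    - [[0,0,0],[0,0,0],0.5]
    - [[0,0,0],[0,0,0],0.5]
    - [[0,0,0],[0,0,0],0.5]

```text
time_s: 8.1
tool_pos: [597.1, 226.2, 127.3]
ee_rot: [-0.058, 0.998, 0.0, 0.001]
ft_force: [-0.6, -0.2, -0.3]
width: 14.9
gripper_force: 39.1
```

```bash
python3 - <<'E'
from rig import ctrl
from h import *
o=ctrl.get_obs(); s=ctrl.snapshot("wrist"); print(o["time_s"],o["tool_pos"],o["width"],o["ee_rot"])
cv2.imwrite("pics/w4.png",s["pixels"])
E
```

```text
8.1 [597.10488254 226.19874548 127.3087549 ] 14.934806496348976 [-5.82376965e-02  9.98302014e-01  3.79710924e-04  1.14660024e-03]
```

View pics/w4.png

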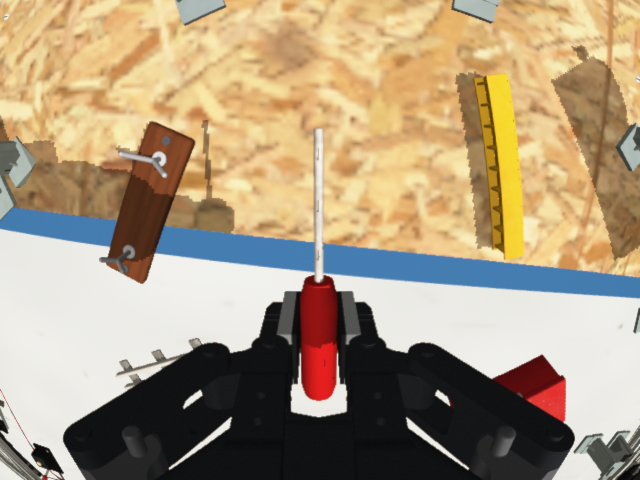

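The driver is held. The blade lies straight along the tool x axis from (319,281) to the tip at (319,129). The rest is at (152,200), with the wide fork near (148,158) and the narrow one near (122,257). Next I get its place in the hand and the rest's pose from both cameras, by triangulating the fork feet and corners.

```bash
python3 - <<'E'
from rig import ctrl
from h import *
o=ctrl.get_obs(); s=ctrl.snapshot("wrist")
r0=R.from_quat(o["ee_rot"])
o0=dict(o,tool_pos=np.zeros(3),ee_rot=np.array([0,0,0,1.]))
for z in(-2,-4.7,-7): print(z,wray(s,o0,[[319,129],[319,281],[319,398]],z).round(1).tolist())
I=s["pixels"]
m=mask(s,(90,110,210,300),lambda b,g,r:(r<150)&(r>b+25)&(g<90)&(r>1.5*g))
q=wray(s,o,[[151,121],[195,141],[142,283],[107,266]],10)[:,:2]; print("corners eye",q.round(1).tolist(),q.mean(0).round(1))
# edge lines: fit via sampled gradient of redness across rows in both views
t=ctrl.snapshot("top")
cr=np.hstack([cv2.resize(I[110:295,90:215],None,fx=3.2,fy=3.2,interpolation=2),cv2.resize(t["pixels"][180:279,370:435],None,fx=6,fy=6,interpolation=2)[:592]])
cv2.imwrite("pics/crop2.png",cr); print(cr.shape)
E
```

```text
-2 [[77.6, -0.9, -2.0], [15.8, -0.9, -2.0], [-49.9, -0.9, -2.0]]
-4.7 [[77.7, -0.9, -4.7], [17.1, -0.9, -4.7], [-47.4, -0.9, -4.7]]
-7 [[77.7, -0.9, -7.0], [18.1, -0.9, -7.0], [-45.2, -0.9, -7.0]]
corners eye [[526.3, 92.9], [539.5, 129.2], [658.8, 83.3], [648.1, 49.2]] [593.2  88.6]
(592, 790, 3)
```

View pics/crop2.png

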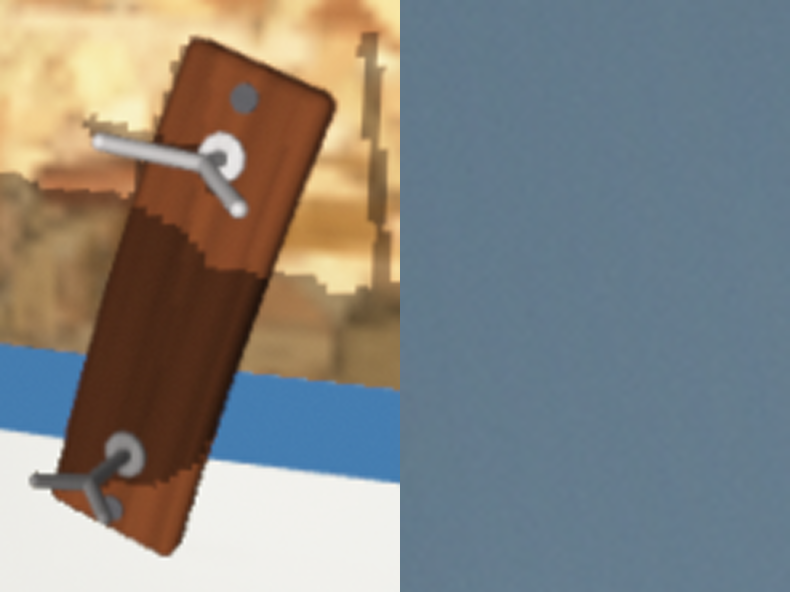

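The crop of the rest is clear. Wide fork: foot (222,157), arm tips (98,142) and (240,211). Narrow fork: foot (124,456), arm tips (36,479) and (106,520).

```bash
python3 - <<'E'
from rig import ctrl
from h import *
o=ctrl.get_obs(); s=ctrl.snapshot("wrist")
P=lambda u:np.array(u)/3.2+[90,110]
w=wray(s,o,P([[222,157],[243,98]]),10)[:,:2]; n=wray(s,o,P([[124,456],[114,511]]),10)[:,:2]
W=wray(s,o,P([[98,142],[240,211]]),40)[:,:2]; N=wray(s,o,P([[36,479],[106,520]]),42)[:,:2]
hd=lambda a,b:np.degrees(np.arctan2(*(b-a)[::-1])).round(1)
print("feet",w[0].round(1),n[0].round(1),np.hypot(*(n[0]-w[0])),hd(w[0],n[0]))
print("screws",w[1].round(1),n[1].round(1),((w[1]+n[1])/2).round(1),hd(w[1],n[1]))
print("tips",W.round(1).tolist(),N.round(1).tolist(),W.mean(0),N.mean(0),hd(W.mean(0),N.mean(0)),np.hypot(*(W[1]-W[0])),np.hypot(*(N[1]-N[0])))
f=w[0]+(n[0]-w[0])*42/82; g=W.mean(0)+(N.mean(0)-W.mean(0))*42/82; print("origin",f,g)
h=-19.;e=np.array([np.cos(np.radians(h)),np.sin(np.radians(h))]); c=(f+g)/2
go(o,[*(c-17.3*e),110],h)
E
```

```text
feet [554.7 101.3] [632.9  72.5] 83.32050854235695 -20.2
screws [540.6 106.1] [649.   68.1] [594.8  87.1] -19.3
tips [[548.6, 84.3], [561.3, 119.0]] [[627.7, 64.8], [635.3, 83.8]] [554.92162733 101.65668139] [631.48953594  74.33912072] -19.6 36.97446623732338 20.47960315215825
origin [594.74152019  86.55998393] [594.13933662  87.66476007]
rot [-1.6000e-01  9.0000e-02 -1.5432e+02] shift old axes [  3.45  -13.04    1.716] new axes [ 2.544 13.244  1.733]
```

step_arm:
  steps:
    - [[0,0,-8.5],[0,0,0],0.5]
    - [[0,0,-8.5],[0,0,0],0.5]
    - [[0,0,-8.5],[0,0,0],0.5]
    - [[0,0,-8.5],[0,0,0],0.5]
    - [[0,0,-8.5],[0,0,0],0.5]
    - [[0,0,-8.5],[0,0,0],0.5]
    - [[0,0,-8.5],[0,0,0],0.5]
    - [[0,0,-8.5],[0,0,0],0.5]
    - [[0,0,-8.5],[0,0,0],0.5]
    - [[0,0,-8.5],[0,0,0],0.5]

```text
time_s: 9.3
tool_pos: [597.4, 226.4, 127.9]
ee_rot: [0.72, -0.694, 0.001, -0.001]
ft_force: [-0.8, 0.0, 0.0]
width: 15.3
gripper_force: 39.0
```

step_arm:
  steps:
    - [[0,0,-8.5],[0,0,0],0.5]
    - [[0,0,-8.5],[0,0,0],0.5]
    - [[0,0,-8.5],[0,0,0],0.5]
    - [[0,0,-8.5],[0,0,0],0.5]
    - [[0,0,-8.5],[0,0,0],0.5]
    - [[0,0,-8.5],[0,0,0],0.5]
    - [[0,0,-8.5],[0,0,0],0.5]
    - [[0,0,-8.5],[0,0,0],0.5]
    - [[0,0,0],[0,0,0],0.5]

```text
time_s: 10.2
tool_pos: [597.5, 226.4, 127.9]
ee_rot: [0.985, -0.175, 0.001, -0.001]
ft_force: [-0.0, -0.8, -0.8]
width: 15.2
gripper_force: 39.0
```

```bash
python3 - <<'E'
from rig import ctrl
from h import *
o=ctrl.get_obs(); print(o["time_s"],o["tool_pos"],o["joint_positions"],o["width"])
h=-19.7;e=np.array([np.cos(np.radians(h)),np.sin(np.radians(h))]); c=np.array([594.3,87.5])
go(o,[*(c-17.3*e),100],h)
E
```

```text
10.2 [597.48920156 226.38313748 127.92826758] [ 3.62130929e-01  5.32435755e-01  1.65788507e-01  1.20075376e+00
  9.40330989e-05 -2.42754588e+00] 15.173689209123038
rot [-0.13 -0.14 -0.46] shift old axes [ 2.751 13.167  2.77 ] new axes [ 2.651 13.183  2.793]
```

step_arm:
  steps:
    - [[-0.13,-0.14,-0.46],[0,0,0],0.5]
    - [[0,0,0],[0.66,3.3,0.7],0.5]
    - [[0,0,0],[0.66,3.3,0.7],0.5]
    - [[0,0,0],[0.66,3.3,0.7],0.5]
    - [[0,0,0],[0.66,3.28,0.7],0.5]
    - [[0,0,0],[0,0,0],0.5]
    - [[0,0,0],[0,0,0],0.5]
    - [[0,0,0],[0,0,0],0.5]
    - [[0,0,0],[0,0,0],0.5]

```text
time_s: 11.1
tool_pos: [577.9, 94.4, 100.4]
ee_rot: [0.985, -0.172, 0.0, -0.0]
ft_force: [0.2, 0.0, -0.3]
width: 15.4
gripper_force: 39.2
```

```bash
python3 - <<'E'
from rig import ctrl
from h import *
o=ctrl.get_obs(); s=ctrl.snapshot("wrist"); t=ctrl.snapshot("top"); print(o["time_s"],o["tool_pos"],R.from_quat(o["ee_rot"]).as_euler("zyx",degrees=True))
cv2.imwrite("pics/w5.png",cv2.resize(s["pixels"][60:360,180:460],None,fx=2,fy=2,interpolation=2))
E
```

```text
11.1 [577.93952623  94.428543   100.38115322] [ 1.98534958e+01  4.95650376e-02 -1.79981072e+02]
```

View pics/w5.png

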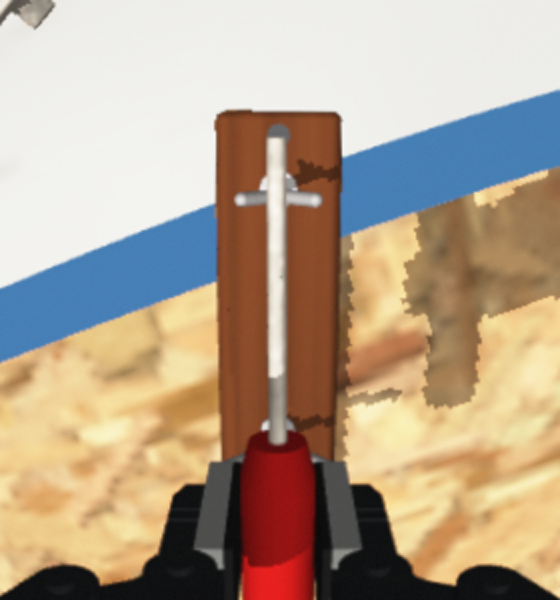

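The driver hangs in line over the rest: blade at column 277, fork arm tips at (240,200) and (318,200), and the base's far edge at row 113.

```bash
python3 - <<'E'
from rig import ctrl
from h import *
o=ctrl.get_obs(); s=ctrl.snapshot("wrist")
P=lambda u:np.array(u)/2.+[180,60]
o0=dict(o,tool_pos=np.zeros(3),ee_rot=np.array([0,0,0,1.])); zc=o["tool_pos"][2]
print("driver",wray(s,o0,P([[277,136],[277,443]]),-4.7).round(1).tolist())
print("fork tips",wray(s,o0,P([[240,200],[318,200]]),zc-42).round(1).tolist())
print("far corners",wray(s,o0,P([[217,113],[341,115]]),zc-10).round(1).tolist())
print("near left/right edge",wray(s,o0,P([[221,440],[336,440]]),zc-10).round(1).tolist())
E
```

```text
driver [[75.9, 1.6, -4.7], [14.8, 1.6, -4.7]]
fork tips [[57.2, -8.3, 58.3], [57.2, 12.8, 58.3]]
far corners [[81.2, -16.8, 90.3], [80.6, 21.5, 90.3]]
near left/right edge [[-28.3, -17.7, 90.3], [-28.3, 22.0, 90.3]]
```

step_arm:
  steps:
    - [[0,0,0],[0.05,0.06,2],0.5]
    - [[0,0,0],[0,0,2],0.5]
    - [[0,0,0],[0,0,1.4],0.5]
    - [[0,0,0],[0,0,0.7],0.5]
    - [[0,0,0],[0,0,0.5],0.5]
    - [[0,0,0],[0,0,0],0.5]
    - [[0,0,0],[0,0,0],0.5]
    - [[0,0,0],[0,0,0],0.5]
    - [[0,0,0],[0,0,0],0.5]

```text
time_s: 12.15
tool_pos: [578.4, 92.9, 34.8]
ee_rot: [0.985, -0.172, 0.001, -0.0]
ft_force: [-0.7, 0.7, -0.4]
width: 15.3
gripper_force: 39.1
```

```bash
python3 - <<'E'
from rig import ctrl
from h import *
o=ctrl.get_obs(); s=ctrl.snapshot("wrist"); print(o["time_s"],o["tool_pos"],o["ft_force"])
cv2.imwrite("pics/w6.png",cv2.resize(s["pixels"][60:360,180:460],None,fx=2,fy=2,interpolation=2))
E
```

```text
12.15 [578.3733938   92.86582429  34.80257179] [-0.70566612  0.71015019 -0.4492148 ]
```

View pics/w6.png

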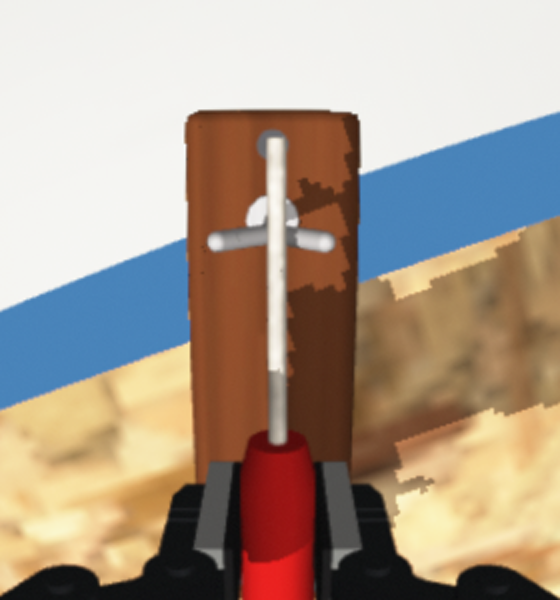

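The blade is in the narrow fork's mouth. The arm tips at (215,242) and (327,242) have their middle at 271, against the blade at 277, so the driver is about 1 mm too far along tool +y. Checking the lengthwise position.

```bash
python3 - <<'E'
from rig import ctrl
from h import *
o=ctrl.get_obs(); s=ctrl.snapshot("wrist")
P=lambda u:np.array(u)/2.+[180,60]
o0=dict(o,tool_pos=np.zeros(3),ee_rot=np.array([0,0,0,1.])); zc=o["tool_pos"][2]
print(o["tool_pos"],"driver",wray(s,o0,P([[277,136],[277,443]]),-4.7).round(1).tolist())
print("fork tips",wray(s,o0,P([[215,242],[327,242]]),zc-42).round(1).tolist())
print("far corners",wray(s,o0,P([[187,113],[358,115]]),zc-10).round(1).tolist())
print("foot,screw",wray(s,o0,P([[272,212],[272,143]]),zc-10).round(1).tolist())
E
```

```text
[578.28237048  92.85570454  34.67705031] driver [[75.9, 1.6, -4.7], [14.8, 1.6, -4.7]]
fork tips [[56.5, -9.8, -7.3], [56.5, 10.8, -7.3]]
far corners [[80.7, -18.3, 24.7], [80.2, 19.7, 24.7]]
foot,screw [[58.0, 0.5, 24.7], [73.7, 0.6, 24.7]]
```

step_arm:
  steps:
    - [[0,0,0],[0.06,-0.1,0],0.5]
    - [[0,0,0],[0,0,0.1],0.5]
    - [[0,0,0],[0,0,0.1],0.5]
    - [[0,0,0],[0,0,0],0.5]
    - [[0,0,0],[0,0,0],0.5]

```text
time_s: 12.75
tool_pos: [578.9, 93.5, 32.2]
ee_rot: [0.985, -0.172, 0.0, -0.0]
ft_force: [-1.1, 0.4, 0.4]
width: 15.4
gripper_force: 39.1
```

step_arm:
  steps:
    - [[0,0,0],[0,0,0.05],0.5]
    - [[0,0,0],[0,0,0.05],0.5]
    - [[0,0,0],[0,0,0],0.5]
    - [[0,0,0],[0,0,0],0.5]

```text
time_s: 13.15
tool_pos: [579.0, 93.6, 31.3]
ee_rot: [0.985, -0.172, 0.0, -0.0]
ft_force: [0.3, -0.7, 0.6]
width: 15.1
gripper_force: 39.2
```

step_arm:
  steps:
    - [[0,0,0],[0,0,0.05],0.5]
    - [[0,0,0],[0,0,0],0.5]
    - [[0,0,0],[0,0,0],0.5]

```text
time_s: 13.45
tool_pos: [579.0, 93.6, 30.9]
ee_rot: [0.985, -0.172, 0.0, -0.0]
ft_force: [-0.1, 1.0, 1.5]
width: 15.2
gripper_force: 39.3
```

step_arm:
  steps:
    - [[0,0,0],[0,0,0.05],0.5]
    - [[0,0,0],[0,0,0],0.5]
    - [[0,0,0],[0,0,0],0.5]

```text
time_s: 13.75
tool_pos: [579.1, 93.7, 30.5]
ee_rot: [0.985, -0.172, 0.0, -0.0]
ft_force: [-0.1, 3.0, 4.4]
width: 15.2
gripper_force: 39.6
```

step_arm:
  steps:
    - [[0,0,0],[0,0,0],1.6]
    - [[0,0,0],[0,0,0],1.8]
    - [[0,0,0],[0,0,0],2.1]
    - [[0,0,0],[0,0,0],2.6]
    - [[0,0,0],[0,0,0],3.2]
    - [[0,0,0],[0,0,0],4]
    - [[0,0,0],[0,0,0],4.5]
    - [[0,0,0],[0,0,0],4.5]
    - [[0,0,0],[0,0,0],4.5]

```text
time_s: 14.65
tool_pos: [578.9, 93.5, 30.3]
ee_rot: [0.985, -0.172, 0.0, -0.0]
ft_force: [0.7, 0.0, 0.1]
width: 45.1
gripper_force: 0.0
```

step_arm:
  steps:
    - [[0,0,0],[0,0,-1],4.5]
    - [[0,0,0],[0,0,-2],4.5]
    - [[0,0,0],[0,0,-3],4.5]
    - [[0,0,0],[0,0,-3],4.5]
    - [[0,0,0],[0,0,-3],4.5]
    - [[0,0,0],[-1,0,-1],4.5]
    - [[0,0,0],[-1,0,0],4.5]
    - [[0,0,0],[0,0,0],4.5]
    - [[0,0,0],[0,0,0],4.5]

```text
time_s: 15.55
tool_pos: [559.2, 100.3, 159.3]
ee_rot: [0.985, -0.172, -0.0, 0.0]
ft_force: [0.3, 0.3, -0.2]
width: 45.1
gripper_force: 0.0
```

```bash
python3 - <<'E'
from rig import ctrl
from h import *
o=ctrl.get_obs(); s=ctrl.snapshot("wrist"); print(o["time_s"],o["tool_pos"],o["ft_force"])
cv2.imwrite("pics/w7.png",cv2.resize(s["pixels"][90:390,180:460],None,fx=2,fy=2,interpolation=2))
E
```

```text
15.55 [559.20210725 100.33101718 159.26836105] [ 0.31484621  0.31785679 -0.1773124 ]
```

View pics/w7.png

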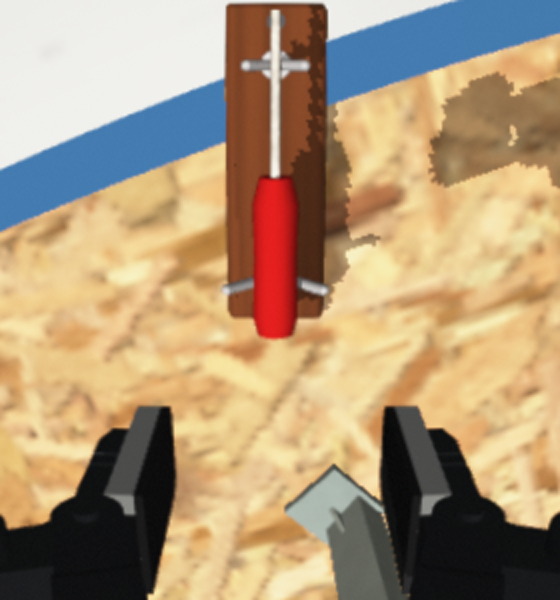

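The driver is seated in both forks, centred across. Tip at (275,11), handle from (275,178) to (275,337), narrow fork tips at row 65, wide fork tips at row 289. This was my tenth picture. Last, a numeric check of the lengthwise centring.

```bash
python3 - <<'E'
from rig import ctrl
from h import *
o=ctrl.get_obs(); s=ctrl.snapshot("wrist")
P=lambda u:np.array(u)/2.+[180,90]
o0=dict(o,tool_pos=np.zeros(3),ee_rot=np.array([0,0,0,1.])); zc=o["tool_pos"][2]
w=lambda u,z:wray(s,o0,P(u),zc-z)[:,:2].round(1).tolist()
print("tip,junction,end",w([[275,11],[275,178],[275,337]],36))
print("narrow tips",w([[244,65],[305,65]],42),"wide",w([[226,290],[324,290]],40))
print("base far/near",w([[228,4],[325,5],[230,313],[322,317]],10))
t=ctrl.snapshot("top")
m=mask(t,(205,215,260,315),lambda b,g,r:(r>150)&(g>110)&(b<60)); print("girder",ray(t,m,24).mean(0).round(1))
E
```

```text
tip,junction,end [[96.4, 1.0], [36.2, 1.0], [-25.2, 0.9]]
narrow tips [[77.1, -9.6], [77.1, 11.4]] wide [[-4.9, -17.2], [-5.0, 19.1]]
base far/near [[101.0, -17.1], [100.6, 20.2], [-24.6, -17.9], [-26.4, 20.5]]
girder [528.4 357.3  24. ]
```

```bash
python3 -c "
from rig import ctrl
print(ctrl.finish_job())"
```

```text
the job is handed in; nothing more can be done
None
```

The screwdriver is in its rest and released, with the handle in the wide fork pointing toward the robot and the blade in the narrow fork, about 1 mm off centre lengthwise; the girder measured within 1.5 mm of where it was, and the job was handed in at about 16 s.

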